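# Seat a nut-runner bracket on its dowels and hold the bolt head from turning

## Robot

A 6-joint arm with a two-finger parallel gripper is mounted at the origin on a cart in front of the work surface, level with it; the furniture and walls round the work are solid. World frame = base frame: x ahead of the robot, y to its left, z up, the work surface at z = 0. Lengths are in m, angles in rad, forces in N, time in s.
With the tool pointing down it reaches from about 0.275 to 0.75 m from the base axis. Payload 10.2 kg.
Tool frame: the origin (TCP) lies on the mounting face of the last link; the fingertips stand bot.finger_overhang ahead of it and the grasp point (between the pads) lies 147 mm ahead of it (bot.finger_overhang is the distance from the TCP to the fingertips, in m); z points along the fingers, y is the direction in which the jaws open and shut (so a half turn about z gives the same grasp; the last joint's range is limited). The gripper opens to 88 mm and grips with 3 to 60 N. Pads are 18 mm wide; open, the fingers measure 123 mm over their backs; the gripper's body (75 mm by 187 mm) begins 45 mm behind the grasp point.
Start: joints at [1.041, 0.313, 1.498, -0, 1.331, -0.223], TCP at [0.159, 0.5, 0.405] pointing down, gripper open.
Joint ranges: [-2.94, 2.94], [-0.97, 2.17], [0.19, 2.56], [-1.23, 4.37], [0.02, 3.11], [-2.88, 2.88]. Speed limits (rad/s): [2.39, 2.39, 3.01, 3.14, 3.14, 3.14].

## Interface

Orientations are given as a unit quaternion [x, y, z, w].
In Python, from station import bot, camera, camera_model, order gives the robot as it stands. The module is installed in compiled form; this text tells all that it offers.
- The arm moves only by the tool drive_tool, never from a script. Its argument "steps" is one flat list of numbers, 7 for each row, row after row: the shift along the tool's x, y, z in mm, then the turn, a rotation vector about the tool's x, y, z in rad, then the opening in per cent of the stroke, from 0 (shut) to 100 (fully open). A call has exactly 10 rows; each row is the pose to reach, as a shift and turn from the pose commanded when the call began, along the tool's axes at that moment; what a row does not reach only later rows make up. A row lasts 1/12 s, in which the tool goes at most 41.7 mm and 7.16 degrees, less where a joint would pass 70% of its speed; a pose out of reach is approached as far as the arm can. A call with a gripper value outside its range is refused whole. The fingers move at their own pace and stop on an object; the grip force is fixed at half the most. Time passes only in rows, so rows that repeat a pose let the fingers close, or fill a call up. It gives the time, the measured TCP pose, the force and the opening at its end, in the units of the state.
- bot.observe(): the state, without advancing time (a new reading comes with each control period).
- camera(name): name is "scene" or "top" or "wrist"; returns the picture (420x560x3 uint8, blue, green, red); there is no depth.
- camera_model(name): a dict with "K" (3x3 intrinsics, pixels), "world_from_camera" (4x4, takes a point from camera to world coordinates). Camera axes: x right, y down, z forward; pixel columns grow to the right and rows downward; lengths in m; the calibration is good to about 2 mm. The wrist camera is an equidistant fisheye: a pixel r from the principal point sees the ray r / f radians off the axis. A picture is of the moment at which its call begins: read the wrist's pose just before it. camera_model takes no time and is no camera call; for the wrist camera it gives the pose at the moment of the call.
- order.hand_in(): hands the job in, once; it reports no verdict.
The state is a dict: "time_s": time; "joints": joint angles; "joint_velocities": joint speeds; "joint_torque": joint torques, N m; "ee_pos": TCP position; "ee_rot": TCP orientation; "contact_force": force on the tool from outside, world axes, zero at the start; "wrist_torque": the same for the moment, N m; "gripper_width": finger opening in m.
Only numpy, scipy, OpenCV 4.12 (cv2) and the standard library are available. Lean on these libraries where they do the work, as an engineer would, in place of code of your own. Each camera call takes 0.05 s, during which the arm holds its last target. There are 200 camera calls.

## Task

Lift the loose aluminium bracket with the running orange nut-runner, seat it fully down over the two brass pegs of the base plate with the bolt head facing the blue back plate, and let go of it. Then reach down into the narrow gap between bracket and back plate, grip the hexagonal bolt head and hold it so that the bolt stops turning; finish while still holding it, with the bracket still seated. Leave the vial, the black loupe and the turned sample that stand near the work where they are.

Things in the scene. Friction and masses are not known exactly. Their poses are not given: they have to be found in the camera images.
- station: fixed dark base plate 180 x 140 x 12 mm (x -85..+95, y +-70), origin at its underside. Blue back plate across it, 110 mm wide, front face at x = +57, top at z = 82 mm, ribs behind. Two brass pegs at x = -38, y = +34 and -34 mm. With the bracket seated, its axes match the station's and its origin is at (0, 0, 12) mm; the gap from tower to back plate is then 50 mm, open at top and sides.
- peg_left (a point): axis of the peg on the station's +y side, at the base plate's top face. Peg 8 mm diameter, 17 mm high above that face, its top 7 mm tapering to a 2.4 mm tip
- peg_right (a point): the same for the equal peg on the station's -y side
- bracket: loose, 0.78 kg (+-15 %), upright; origin at its underside below the tower's centre, z up, +x to the bolt head. Foot x -60..+35, y +-55, z 0..10 mm, two 10 mm holes. Wall x +-7, y +-42 up to z = 35; tower x +-7, y +-18 up to z = 77 mm: lift by gripping the tower along y (36 mm); it balances within a few mm of it. Orange motor in front, 31 mm diameter, axis at z = 45, to x = -62 mm.
- hole_left (a point): axis of the through hole (10 mm) on the bracket's +y side, at the foot's underside; bracket frame x = -38, y = +34 mm; goes onto peg_left
- hole_right (a point): the same for the hole on the -y side, y = -34 mm; goes onto peg_right
- bolt_head (a point): centre of the hexagonal steel bolt head, bracket frame (22, 0, 45) mm, axis along the bracket's x. 24 mm across flats, 27.7 mm across corners, 18 mm long (x 13..31 mm); a sleeve of 18 mm diameter lies between tower and head
- bolt (a joint): angle of the bolt about the bracket's +x, rad. At 0 and every 1.047 rad two flats are upright, facing +y and -y. The nut-runner drives it with about 0.1 N m: it turns at about 0.1 rad/s, growing, until held. A grip from above along y with 20 N or more pulls two flats against the fingers within a second or so and stops it; no need to align first
- vial: bystander: vial with white cap, 30 mm diameter, 56 mm high, origin at its underside
- loupe: bystander: black round loupe, 38 mm diameter, 30 mm high, origin at its underside
- sample: bystander: turned metal sample, 20 mm diameter, 50 mm high, origin at its underside

How it is judged:
On the way, in this order (a step that is already met when the one before it is completed fails the run):
1. the bracket is seated fully down on both pegs, bolt head towards the back plate, and let go (distance between hole_left and peg_left below 0.003 m and distance between hole_right and peg_right below 0.003 m and angle between bracket's own z axis and vertical below 0.04 rad and contact force between the fingers and bracket below 0.3 N), for 0.3 s.
2. the bolt head is gripped and the bolt has stopped turning (contact force between the fingers and bolt above 5 N and velocity of joint bolt between -0.02 and 0.02 rad/s), for 0.3 s.
At the end, for the whole second after the job is handed in: the fingers grip the bolt head (grasp point within 25 mm of its centre, 8 mm sideways; over 5 N), the bolt turns slower than 0.02 rad/s, and the bracket still sits on both pegs (holes within 4 mm of the peg axes, lifted under 3.5 mm, tilted under 0.07 rad) (all of step 2 and distance between the grasp point and bolt_head below 0.025 m and y of the grasp point in the frame of bracket between -0.008 and 0.008 m and horizontal distance between hole_left and peg_left below 0.004 m and horizontal distance between hole_right and peg_right below 0.004 m and z of bracket in the frame of station below 0.0155 m and angle between bracket's own z axis and vertical below 0.07 rad); the arm keeps its last pose, push and grip.
It fails at once if the vial, loupe or turned sample is displaced by more than 20 mm (distance of any of vial, loupe, sample from where it was at the start of the episode above 0.02 m).
It fails at once if the bracket is tipped by more than 0.6 rad (angle between bracket's own z axis and vertical above 0.6 rad).
It also fails if it takes over 48 s, if anything falls off the work surface, if the arm or the gripper's body presses on something with over 40 N, if the wrist force passes 120 N, or if a joint passes its speed limit or range.

## Working session

There is one attempt and no reset: what is moved stays moved. The work goes in short steps, Python scripts to look and compute and a tool call to move; the robot and the scene stay as the last step left them, time stands still between calls to the robot, and variables do not carry over. Pictures are saved under pics/ and viewed, about 8 in all and at most 12, crops included, and the job is handed in when it is done.

Besides the shell and the picture viewer there is one more tool, called after "Request:" in YAML: its name, and indented under it one key for each argument. drive_tool: Moves the arm, as the interface text tells. Its arguments: {"type":"object","properties":{"steps":{"type":"array","items":{"type":"number"}}},"required":["steps"]}

```bash
mkdir -p pics; python3 - <<'E'
from station import bot,camera,camera_model
import cv2,numpy as np
s=bot.observe();print(s,bot.finger_overhang)
for n in("scene","top"):
    cv2.imwrite(f"pics/{n}0.png",camera(n));m=camera_model(n);print(n,np.round(m["K"],1).tolist(),np.round(m["world_from_camera"],4).tolist())
m=camera_model("wrist");print(np.round(m["K"],1).tolist(),np.round(m["world_from_camera"],4).tolist(),m.keys())
E
```

```text
{'time_s': 0.0, 'joints': array([ 1.04061085e+00,  3.13452828e-01,  1.49840530e+00,  1.29656681e-05,
        1.33099024e+00, -2.23403703e-01]), 'joint_velocities': array([-0.00020427,  0.00022634,  0.00107743, -0.00035106, -0.00123317,
       -0.00089321]), 'joint_torque': array([-2.28227054e-04, -4.02195239e+01, -2.52283251e+01,  6.95463899e-02,
        3.51755961e-02, -1.12683147e-04]), 'ee_pos': array([0.15854289, 0.50045761, 0.40417145]), 'ee_rot': array([ 1.52791573e-01,  9.88258236e-01, -5.81494601e-04, -2.36869189e-04]), 'contact_force': array([0.36931294, 1.03383269, 0.75600746]), 'wrist_torque': array([ 0.03702491,  0.01675126, -0.01524664]), 'gripper_width': 0.0882164836346552} 0.166
scene [[415.1, 0.0, 279.6], [0.0, 415.1, 210.8], [0.0, 0.0, 1.0]] [[0.7731, -0.2421, 0.5863, 0.0387], [-0.6343, -0.2993, 0.7128, -0.5505], [0.0029, -0.9229, -0.3849, 0.4151], [0.0, 0.0, 0.0, 1.0]]
top [[496.3, 0.0, 282.4], [0.0, 496.3, 200.6], [0.0, 0.0, 1.0]] [[-0.0004, -0.9961, 0.0878, 0.4471], [-0.9999, -0.0006, -0.0107, 0.0782], [0.0107, -0.0878, -0.9961, 0.9998], [0.0, 0.0, 0.0, 1.0]]
[[325.2, 0.0, 281.2], [0.0, 325.2, 209.5], [0.0, 0.0, 1.0]] [[0.3008, 0.9088, 0.2892, 0.0821], [0.9537, -0.2865, -0.0919, 0.5243], [-0.0006, 0.3034, -0.9529, 0.3856], [0.0, 0.0, 0.0, 1.0]] dict_keys(['K', 'world_from_camera'])
```

View pics/scene0.png

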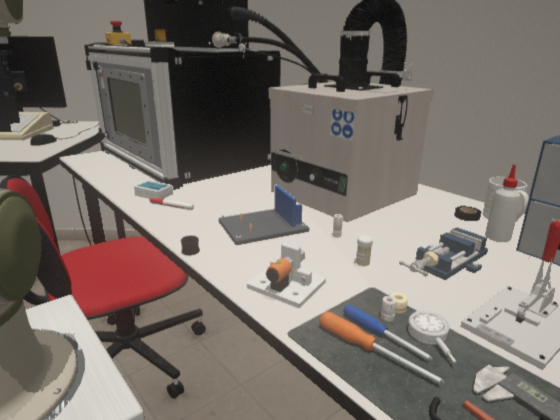

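View pics/top0.png

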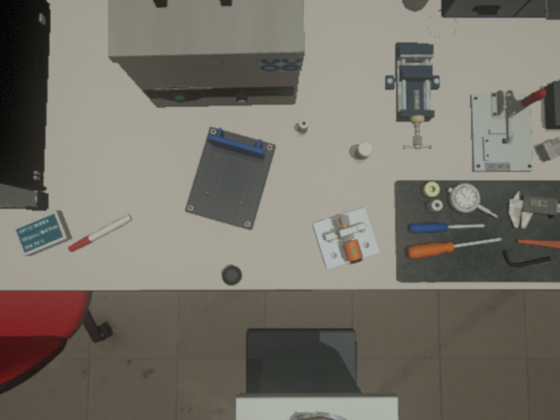

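The scene view shows the bracket (orange motor) at about (285,275), the base plate with blue back plate at (265,218), loupe (190,244), vial (364,250) and sample (338,225). In the top view the bracket is at (346,238), the plate at (232,178) with brass pegs near (208,193) and (241,202), loupe (232,275), sample (303,126) and vial (364,150).

```bash
cat > h.py <<'E'
import numpy as np,cv2
from station import bot,camera,camera_model
from scipy.spatial.transform import Rotation as R
def ray(m,p,fish=False):
    K,T=m["K"],m["world_from_camera"]
    d=np.array([(p[0]-K[0,2])/K[0,0],(p[1]-K[1,2])/K[1,1],1.])
    if fish:
        r=np.hypot(*d[:2]); d=np.array([*(d[:2]/max(r,1e-9)*np.sin(r)),np.cos(r)])
    return T[:3,3],T[:3,:3]@d
def onz(m,p,z,fish=False):
    o,d=ray(m,p,fish); return o+d*(z-o[2])/d[2]
def proj(m,P,fish=False):
    K,T=m["K"],m["world_from_camera"]; c=T[:3,:3].T@(np.array(P)-T[:3,3])
    if fish:
        r=np.hypot(c[0],c[1]); q=c[:2]/r*np.arctan2(r,c[2])
    else: q=c[:2]/c[2]
    return q*[K[0,0],K[1,1]]+K[:2,2]
E
python3 - <<'E'
from h import *
im=cv2.imread("pics/top0.png");m=camera_model("top")
a=cv2.resize(im[115:270,180:290],None,fx=3.8,fy=3.8,interpolation=cv2.INTER_CUBIC)
b=cv2.resize(im[200:275,305:385],None,fx=4.7,fy=4.7,interpolation=cv2.INTER_CUBIC)
o=np.zeros((600,800,3),np.uint8);o[:a.shape[0],:a.shape[1]]=a;o[:b.shape[0],420:420+b.shape[1]]=b
cv2.imwrite("pics/topcrop.png",o)
hsv=cv2.cvtColor(im,cv2.COLOR_BGR2HSV)
def blobs(mask,box,nm,z):
    k=np.zeros_like(mask);x0,y0,x1,y1=box;k[y0:y1,x0:x1]=mask[y0:y1,x0:x1]
    n,l,s,c=cv2.connectedComponentsWithStats(k)
    for i in range(1,n):
        if s[i,4]>2:
            pts=np.argwhere(l==i)[:,::-1].astype(np.float32)
            print(nm,s[i,4],c[i].round(1),cv2.minAreaRect(pts),onz(m,c[i],z).round(4))
blobs(cv2.inRange(hsv,(12,70,70),(35,255,255)),(185,125,280,230),"brass",.025)
blobs(cv2.inRange(hsv,(100,130,60),(130,255,255)),(185,125,280,230),"blue",.082)
blobs(cv2.inRange(hsv,(3,150,100),(20,255,255)),(305,200,385,275),"orange",.05)
blobs(cv2.inRange(hsv,(0,0,0),(180,255,60)),(210,255,255,289),"loupe",.03)
E
```

```text
brass 12 [207.3 192.9] ((207.5, 192.5), (3.0, 3.0), 90.0) [0.5482 0.2157 0.025 ]
brass 11 [240.2 202.2] ((240.00003051757812, 202.00003051757812), (2.8284268379211426, 2.8284268379211426), 45.0) [0.5299 0.1508 0.025 ]
blue 5 [229.  141.6] ((229.0, 141.5), (1.0, 2.0), 90.0) [0.639  0.1683 0.082 ]
blue 13 [238.4 144.4] ((237.7671356201172, 143.7876739501953), (9.48033332824707, 1.8726584911346436), 20.556045532226562) [0.6337 0.1507 0.082 ]
blue 3 [245.  146.3] ((245.1000213623047, 146.3000030517578), (2.2360680103302, 0.4472135603427887), 26.56505012512207) [0.63   0.1383 0.082 ]
blue 3 [250.  147.7] ((250.00001525878906, 148.0), (1.4142134189605713, 1.4142134189605713), 45.0) [0.6275 0.1289 0.082 ]
orange 52 [356.9 249.4] ((356.7821960449219, 249.05812072753906), (17.005735397338867, 3.671692132949829), 75.0685806274414) [ 0.4374 -0.0742  0.05  ]
orange 42 [350.7 253.3] ((350.9999694824219, 251.5), (15.782302856445312, 4.438772678375244), 80.53767395019531) [ 0.43   -0.0622  0.05  ]
loupe 5 [238.8 272.2] ((238.9500274658203, 272.3500061035156), (3.1622774600982666, 0.9486832022666931), 71.56504821777344) [0.3934 0.1522 0.03  ]
loupe 28 [228.3 280.7] ((228.85003662109375, 280.45001220703125), (13.914020538330078, 5.375871658325195), 18.434947967529297) [0.3771 0.1723 0.03  ]
```

View pics/topcrop.png

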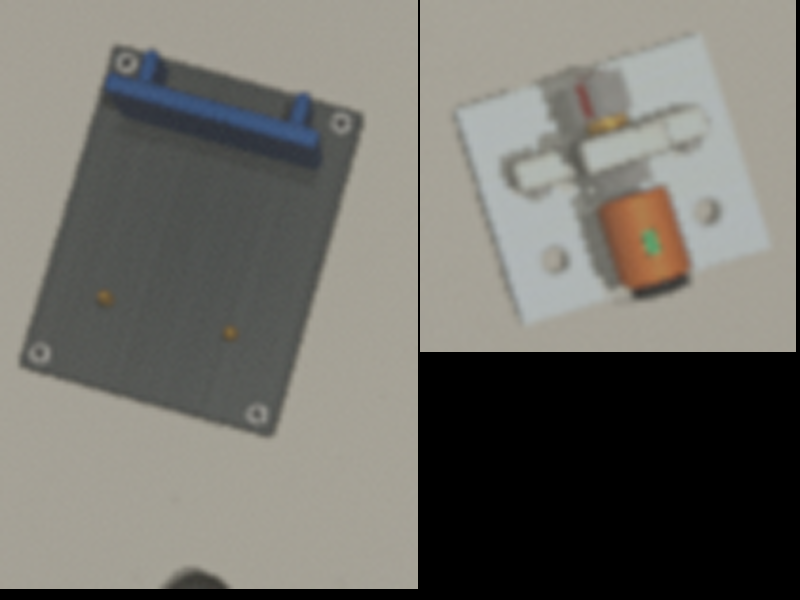

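The crop shows, on the left, the base plate with corners at crop pixels (113,45), (363,115), (272,437), (20,365) and pegs at (104,297), (230,332). On the right is the bracket: foot corners (455,108), (700,33), (770,248), (523,325), holes (555,260) and (708,211), orange motor pointing down.

```bash
python3 - <<'E'
from h import *
m=camera_model("top")
f=lambda p,s,o:(np.array(p)+.5)/s-.5+o
def fit(L,W): # 2D rigid fit local->world
    L=np.array(L,float);W=np.array(W)[:,:2];lc,wc=L.mean(0),W.mean(0)
    a,b=L-lc,W-wc;th=np.arctan2((a[:,0]*b[:,1]-a[:,1]*b[:,0]).sum(),(a*b).sum())
    c,s=np.cos(th),np.sin(th);M=np.array([[c,-s],[s,c]]);t=wc-M@lc
    return th,t,np.linalg.norm(L@M.T+t-W,axis=1)
S=[onz(m,f(p,3.8,[180,115]),.012) for p in [(113,45),(363,115),(272,437),(20,365)]]+[onz(m,f(p,3.8,[180,115]),.027) for p in[(104,297),(230,332)]]
th,t,e=fit([(.095,.07),(.095,-.07),(-.085,-.07),(-.085,.07),(-.038,.034),(-.038,-.034)],S);print("station",th,t.round(4),e.round(4))
B=[onz(m,f(np.array(p)-[420,0],4.7,[305,200]),.01) for p in [(455,108),(700,33),(770,248),(523,325),(555,260),(708,211)]]
th,t,e=fit([(.035,.055),(.035,-.055),(-.06,-.055),(-.06,.055),(-.038,.034),(-.038,-.034)],B);print("bracket",th,t.round(4),e.round(4))
for n,p,z in(("loupe",(232,275),.03),("sample",(303,126),.03),("vial",(364,150),.05)):print(n,onz(m,p,z).round(3))
s=bot.observe();q=R.from_quat(s["ee_rot"]).as_matrix();print(q.round(3))
E
```

```text
station -0.2712145292997515 [0.5757 0.1734] [0.0014 0.0022 0.0015 0.0024 0.0003 0.0001]
bracket 0.29986447499617364 [ 0.4727 -0.0546] [0.0005 0.0004 0.0005 0.0002 0.0003 0.0005]
loupe [0.388 0.165 0.03 ]
sample [0.682 0.027 0.03 ]
vial [ 0.63  -0.091  0.05 ]
[[-0.953  0.302 -0.001]
 [ 0.302  0.953 -0.001]
 [ 0.    -0.001 -1.   ]]
```

```bash
cat >> h.py <<'E'
def tgt(x,y,z,yaw):  # tool down, tool y along frame's y at frame yaw; z = grasp point height
    p=yaw+np.pi/2;c,s=np.cos(p),np.sin(p)
    return np.array([[-s,c,0],[c,s,0],[0,0,-1.]]).T, np.array([x,y,z+.147])
def rel(T,pose=None):
    M,p=T; s=bot.observe()
    q=R.from_quat(s["ee_rot"]).as_matrix() if pose is None else pose[0]
    e=s["ee_pos"] if pose is None else pose[1]
    return (q.T@(p-e)*1000).round(1),R.from_matrix(q.T@M).as_rotvec().round(4)
E
python3 - <<'E'
from h import *
print(rel(tgt(.4727,-.0546,.19,.2999)))
E
```

```text
(array([-467.1, -434.2,   67.6]), array([-1.000e-03, -6.000e-04, -6.067e-01]))
```

Request:
drive_tool:
  steps: [-26, -24, 3, 0, 0, -0.06, 100, -52, -48, 6, 0, 0, -0.12, 100, -78, -72, 9, 0, 0, -0.18, 100, -104, -96, 12, 0, 0, -0.24, 100, -130, -120, 15, 0, 0, -0.3, 100, -156, -144, 18, 0, 0, -0.36, 100, -182, -168, 21, 0, 0, -0.42, 100, -208, -192, 24, 0, 0, -0.48, 100, -234, -216, 27, 0, 0, -0.54, 100, -260, -240, 30, 0, 0, -0.6, 100]

```text
time_s: 0.93
ee_pos: [0.3343, 0.1915, 0.3746]
ee_rot: [-0.148, 0.989, -0.0, 0.0]
contact_force: [1.5, -0.2, -0.3]
gripper_width: 0.0883
```

```bash
python3 - <<'E'
from h import *
print(rel(tgt(.4727,-.0546,.19,.2999)),bot.observe()["joints"].round(2),bot.observe()["ee_pos"])
E
```

```text
(array([ -60.5, -275.8,   37.6]), array([-0.    ,  0.    , -0.0036])) [ 0.21  0.03  1.92 -0.    1.19 -1.65] [0.33427616 0.19154526 0.37455644]
```

Request:
drive_tool:
  steps: [-8, -35, 5, 0, 0, 0, 100, -16, -70, 10, 0, 0, 0, 100, -23, -105, 15, 0, 0, 0, 100, -31, -140, 19, 0, 0, 0, 100, -39, -175, 24, 0, 0, 0, 100, -46, -210, 28, 0, 0, 0, 100, -53, -240, 33, 0, 0, -0.002, 100, -58, -262, 36, 0, 0, -0.003, 100, -60, -275, 38, 0, 0, -0.004, 100, -60, -276, 38, 0, 0, -0.004, 100]

```text
time_s: 1.77
ee_pos: [0.4716, -0.0552, 0.336]
ee_rot: [-0.147, 0.989, 0.0, -0.001]
contact_force: [0.0, 0.5, -1.0]
gripper_width: 0.0886
```

```bash
python3 - <<'E'
from h import *
print(rel(tgt(.4727,-.0546,.19,.2999)),bot.observe()["joints"].round(2))
m=camera_model("wrist");im=camera("wrist");cv2.imwrite("pics/w1.png",im);np.save("w1.npy",m,allow_pickle=True)
E
```

```text
(array([-1.2,  0.2, -1. ]), array([ 0.0005, -0.0009, -0.0046])) [-0.36  0.27  1.74 -0.    1.13 -2.23]
```

View pics/w1.png

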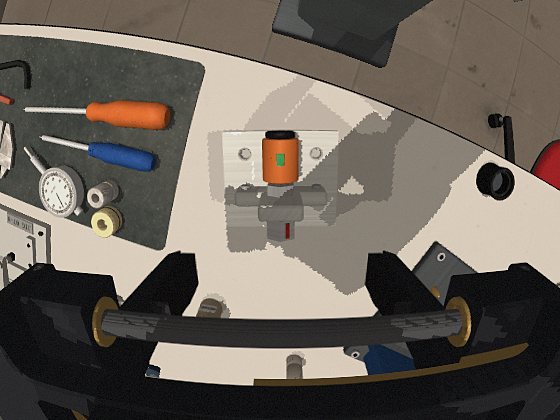

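Wrist view: bracket centred at about (280,190), foot holes at (245,153) and (316,153), tower at columns 259–303 near row 210, motor upward in the picture.

```bash
python3 - <<'E'
from h import *
m=np.load("w1.npy",allow_pickle=True).item()
g=cv2.imread("pics/w1.png",0)
c=[]
for x,y in((245,153),(316,153)):
    p=g[y-9:y+10,x-9:x+10];k=(p<(np.median(p)-25)).astype(np.uint8);M=cv2.moments(k,True)
    q=(x-9+M['m10']/M['m00'],y-9+M['m01']/M['m00']);c.append(onz(m,q,.008,True));print(q,M['m00'],c[-1].round(4))
r,l=c;d=l-r;th=np.arctan2(d[1],d[0])-np.pi/2;mid=(l+r)/2
print(np.hypot(*d[:2]),th,mid[:2]+.038*np.array([np.cos(th),np.sin(th)]))
for p in((259,213),(303,213)):print(onz(m,p,.077,True))
E
```

```text
(244.0, 153.65765765765767) 111.0 [ 0.4456 -0.0996  0.008 ]
(317.6060606060606, 154.7171717171717) 99.0 [ 0.4259 -0.0318  0.008 ]
0.07067106209278562 0.2815915442267316 [ 0.47225878 -0.05513924]
[ 0.47576192 -0.07125071  0.077     ]
[ 0.46574775 -0.03843395  0.077     ]
```

Request:
drive_tool:
  steps: [0, 0, 30, 0, 0, 0, 100, 0, 0, 62, 0, 0, 0, 100, 0, 0, 94, 0, 0, 0, 100, 0, 0, 118, 0, 0, 0, 100, 0, 0, 127, 0, 0, 0, 100, 0, 0, 127, 0, 0, 0, 60, 0, 0, 127, 0, 0, 0, 20, 0, 0, 127, 0, 0, 0, 0, 0, 0, 127, 0, 0, 0, 0, 0, 0, 127, 0, 0, 0, 0]

```text
time_s: 2.65
ee_pos: [0.4714, -0.0537, 0.2108]
ee_rot: [-0.148, 0.989, -0.001, 0.001]
contact_force: [0.0, 0.3, 0.3]
gripper_width: 0.0569
```

Request:
drive_tool:
  steps: [0, 0, 0, 0, 0, 0, 0, 0, 0, 0, 0, 0, 0, 0, 0, 0, -4, 0, 0, 0, 0, 0, 0, -10, 0, 0, 0, 0, 0, 0, -20, 0, 0, 0, 0, 0, 0, -32, 0, 0, 0, 0, 0, 0, -44, 0, 0, 0, 0, 0, 0, -54, 0, 0, 0, 0, 0, 0, -60, 0, 0, 0, 0, 0, 0, -60, 0, 0, 0, 0]

```text
time_s: 3.48
ee_pos: [0.4713, -0.0537, 0.271]
ee_rot: [-0.148, 0.989, -0.0, 0.001]
contact_force: [1.2, 0.0, -7.7]
gripper_width: 0.0356
```

```bash
python3 - <<'E'
from h import *
m=camera_model("wrist");im=camera("wrist");cv2.imwrite("pics/w2.png",im);np.save("w2.npy",m,allow_pickle=True)
print(bot.observe())
E
```

```text
{'time_s': 3.5333, 'joints': array([-3.61236094e-01,  3.63446772e-01,  1.81697139e+00, -7.47613808e-06,
        9.60491700e-01, -2.22925498e+00]), 'joint_velocities': array([-0.00198204,  0.01968023,  0.01799509,  0.00116278, -0.0107749 ,
       -0.00115568]), 'joint_torque': array([ 6.76919497e-02, -4.20078921e+01, -2.30860162e+01, -6.11271593e-02,
        1.84036936e-01, -2.27248183e-04]), 'ee_pos': array([ 0.47108869, -0.05366101,  0.27008947]), 'ee_rot': array([-1.48066972e-01,  9.88977277e-01, -1.69291190e-04,  2.96482647e-04]), 'contact_force': array([-0.28056573, -0.88576516, -6.7662647 ]), 'wrist_torque': array([0.00877151, 0.07650857, 0.00488254]), 'gripper_width': 0.03528617833407978}
```

View pics/w2.png

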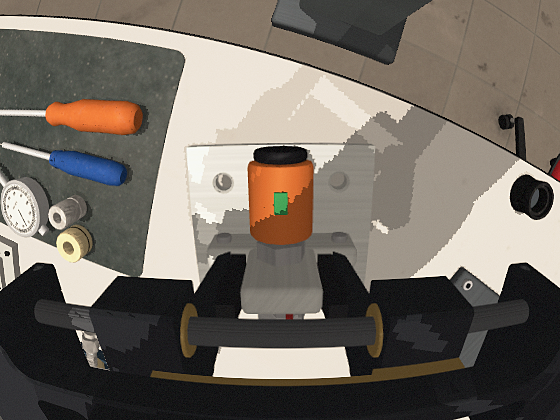

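The bracket hangs in the grip, level-looking: foot corners at (188,145) and (375,145), holes at (222,182) and (339,181), motor at (281,200).

```bash
python3 - <<'E'
from h import *
m=np.load("w2.npy",allow_pickle=True).item();s=bot.observe()
M=R.from_quat(s["ee_rot"]).as_matrix();e=s["ee_pos"];zb=.059
for n,p in(("hr",(222,182)),("hl",(339,181)),("cr",(188,145)),("cl",(375,145))):
    P=onz(m,p,zb+.01,True);print(n,(M.T@(P-e)*1000).round(1))
# predicted pixels for bracket at tool(0,0), level
for b in((-38,-34,10),(-38,34,10),(-60,-55,10),(-60,55,10),(-62,0,60.5),(-7,-18,77),(-7,18,77)):
    w=e+M@np.array([-b[0]/1e3,b[1]/1e3,0]);w[2]=zb+b[2]/1e3;print(b,proj(m,w,True).round(1))
E
```

```text
hr [ 38.  -34.3 201.1]
hl [ 38.7  34.  201.1]
cr [ 60.3 -53.7 201.1]
cl [ 60.5  54.5 201. ]
(-38, -34, 10) [222.6 181.9]
(-38, 34, 10) [339.2 182. ]
(-60, -55, 10) [186.  145.4]
(-60, 55, 10) [375.9 145.7]
(-62, 0, 60.5) [280.7 152.1]
(-7, -18, 77) [237.6 290.2]
(-7, 18, 77) [323.4 290.3]
```

```bash
python3 - <<'E'
from h import *
t=np.array([.5757,.1734]);c,s=np.cos(-.271),np.sin(-.271)
print(rel(tgt(*(t+.06*np.array([c,s])),.188,-.271)))
E
```

```text
(array([-217.1,  154.2,  -64.9]), array([-3.000e-04,  6.000e-04,  5.682e-01]))
```

Request:
drive_tool:
  steps: [0, 0, -10, 0, 0, 0, 0, 0, 0, -26, 0, 0, 0, 0, -4, 3, -42, 0, 0, 0.02, 0, -14, 10, -55, 0, 0, 0.06, 0, -30, 22, -63, 0, 0, 0.11, 0, -50, 36, -65, 0, 0, 0.17, 0, -72, 51, -65, 0, 0, 0.23, 0, -94, 67, -65, 0, 0, 0.29, 0, -116, 82, -65, 0, 0, 0.35, 0, -138, 98, -65, 0, 0, 0.41, 0]

```text
time_s: 4.37
ee_pos: [0.575, 0.0815, 0.3345]
ee_rot: [0.058, 0.998, -0.0, -0.001]
contact_force: [1.3, 0.2, -6.8]
gripper_width: 0.0352
```

```bash
python3 - <<'E'
from h import *
t=np.array([.5757,.1734]);c,s=np.cos(-.271),np.sin(-.271)
print(rel(tgt(*(t+.06*np.array([c,s])),.188,-.271)))
E
```

```text
(array([-49.4,  82.1,  -0.6]), array([-0.0003, -0.0014,  0.1552]))
```

Request:
drive_tool:
  steps: [-12, 20, 0, 0, 0, 0.04, 0, -24, 40, 0, 0, 0, 0.08, 0, -36, 58, 0, 0, 0, 0.12, 0, -44, 72, 0, 0, 0, 0.145, 0, -48, 80, 0, 0, 0, 0.155, 0, -49, 82, 0, 0, 0, 0.155, 0, -49, 82, 0, 0, 0, 0.155, 0, -49, 82, 0, 0, 0, 0.155, 0, -49, 82, 0, 0, 0, 0.155, 0, -49, 82, 0, 0, 0, 0.155, 0]

```text
time_s: 5.2
ee_pos: [0.6321, 0.1557, 0.3349]
ee_rot: [0.134, 0.991, -0.0, -0.0]
contact_force: [-0.6, -0.1, -7.2]
gripper_width: 0.0354
```

```bash
python3 - <<'E'
from h import *
s=bot.observe();print(s["ee_pos"],s["ee_rot"])
m=camera_model("wrist");im=camera("wrist");cv2.imwrite("pics/w3.png",im);np.save("w3.npy",m,allow_pickle=True)
t=np.array([.5757,.1734]);c,s=np.cos(-.271),np.sin(-.271)
f=lambda x,y,z:np.array([t[0]+c*x-s*y,t[1]+s*x+c*y,z])
for b in((-.038,.034,.029),(-.038,-.034,.029),(-.085,.07,.012),(-.085,-.07,.012)):print(b,proj(m,f(*b),True).round(1))
E
```

```text
[0.63212592 0.1556803  0.33491381] [ 1.33773878e-01  9.91011876e-01 -8.03168518e-05 -6.24857342e-05]
(-0.038, 0.034, 0.029) [323.1  90.7]
(-0.038, -0.034, 0.029) [244.9  90.3]
(-0.085, 0.07, 0.012) [359.2  45.1]
(-0.085, -0.07, 0.012) [208.7  44.1]
```

View pics/w3.png

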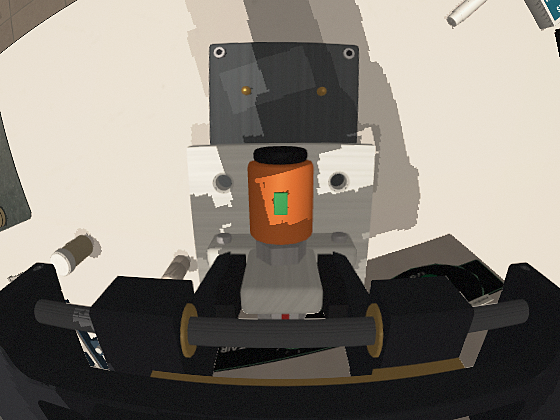

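Pegs visible at (247,91) and (321,91), plate corners at (209,43) and (358,45), all within about a pixel or two of the prediction from the top view.

```bash
python3 - <<'E'
from h import *
m=np.load("w3.npy",allow_pickle=True).item();im=cv2.imread("pics/w3.png");hsv=cv2.cvtColor(im,cv2.COLOR_BGR2HSV)
k=cv2.inRange(hsv,(10,90,60),(35,255,255));k[:70]=0;k[115:]=0;k[:,:225]=0;k[:,345:]=0
n,l,st,c=cv2.connectedComponentsWithStats(k)
g=[(c[i],st[i]) for i in range(1,n) if st[i,4]>10];print(g)
g.sort(key=lambda a:a[0][0])
for z in(.016,.02,.024):
    r,le=[onz(m,a[0],z,True) for a in g[:2]];d=le-r;th=np.arctan2(d[1],d[0])-np.pi/2
    print(z,np.hypot(*d[:2]),th,(r+le)[:2]/2+.038*np.array([np.cos(th),np.sin(th)]))
co=[onz(m,p,.012,True) for p in((209,43.5),(358.5,45))];d=co[1]-co[0];th=np.arctan2(d[1],d[0])-np.pi/2
print(np.hypot(*d[:2]),th,(co[0]+co[1])[:2]/2+.085*np.array([np.cos(th),np.sin(th)]))
E
```

```text
[(array([245.57534247,  90.04109589]), array([241,  86,  10,   9,  73], dtype=int32)), (array([321.2739726 ,  90.84931507]), array([317,  87,  10,   9,  73], dtype=int32))]
0.016 0.06876848778181045 -0.27640078517471056 [0.57475129 0.17298292]
0.02 0.06785248763975607 -0.2764007851747119 [0.57497266 0.17289321]
0.024 0.06693648749770167 -0.27640078517471167 [0.57519403 0.17280351]
0.1390497159759279 -0.27505428880924776 [0.57523549 0.17294429]
```

```bash
python3 - <<'E'
from h import *
print(rel(tgt(.5753,.1729,.255-.147,-.274)))
E
```

```text
(array([59.4,  1.4, 79.9]), array([-0.0001,  0.    ,  0.0057]))
```

Request:
drive_tool:
  steps: [8, 0, 0, 0, 0, 0, 0, 24, 0.5, 0, 0, 0, 0.002, 0, 40, 1, 4, 0, 0, 0.004, 0, 52, 1.4, 16, 0, 0, 0.006, 0, 58, 1.4, 34, 0, 0, 0.006, 0, 59.4, 1.4, 52, 0, 0, 0.006, 0, 59.4, 1.4, 68, 0, 0, 0.006, 0, 59.4, 1.4, 77, 0, 0, 0.006, 0, 59.4, 1.4, 80, 0, 0, 0.006, 0, 59.4, 1.4, 80, 0, 0, 0.006, 0]

```text
time_s: 6.08
ee_pos: [0.5755, 0.1732, 0.2545]
ee_rot: [0.137, 0.991, -0.0, -0.0]
contact_force: [0.6, -1.2, -6.0]
gripper_width: 0.0356
```

```bash
python3 - <<'E'
from h import *
print(rel(tgt(.5753,.1729,.255-.147,-.274)))
s=bot.observe();print(s["contact_force"],s["wrist_torque"])
E
```

```text
(array([ 0.1, -0.4, -0.5]), array([-0.0002, -0.0005, -0.0001]))
[ 0.58183156 -1.16510482 -6.04380921] [-0.09526016 -0.0189215   0.04060533]
```

Request:
drive_tool:
  steps: [0, 0, 3, 0, 0, 0, 0, 0, 0, 6, 0, 0, 0, 0, 0, 0, 9, 0, 0, 0, 0, 0, 0, 12, 0, 0, 0, 0, 0, 0, 15, 0, 0, 0, 0, 0, 0, 18, 0, 0, 0, 0, 0, 0, 21, 0, 0, 0, 0, 0, 0, 24, 0, 0, 0, 0, 0, 0, 26, 0, 0, 0, 0, 0, 0, 26, 0, 0, 0, 0]

```text
time_s: 6.92
ee_pos: [0.5753, 0.1734, 0.2282]
ee_rot: [0.136, 0.991, -0.0, -0.0]
contact_force: [0.0, -0.1, -7.0]
gripper_width: 0.0358
```

Request:
drive_tool:
  steps: [0, 0, 1, 0, 0, 0, 0, 0, 0, 2, 0, 0, 0, 0, 0, 0, 3, 0, 0, 0, 0, 0, 0, 4, 0, 0, 0, 0, 0, 0, 5, 0, 0, 0, 0, 0, 0, 5.5, 0, 0, 0, 0, 0, 0, 6, 0, 0, 0, 0, 0, 0, 6, 0, 0, 0, 0, 0, 0, 6, 0, 0, 0, 0, 0, 0, 6, 0, 0, 0, 0]

```text
time_s: 7.75
ee_pos: [0.5754, 0.1735, 0.2262]
ee_rot: [0.136, 0.991, -0.0, 0.001]
contact_force: [-13.1, -3.1, 21.9]
gripper_width: 0.0358
```

```bash
python3 - <<'E'
from h import *
s=bot.observe();M=R.from_quat(s["ee_rot"]).as_matrix();print(s["ee_pos"],R.from_quat(s["ee_rot"]).as_matrix().round(4).tolist(),"tool F",(M.T@s["contact_force"]).round(1),"T tool",(M.T@s["wrist_torque"]).round(2))
m=camera_model("wrist");im=camera("wrist");cv2.imwrite("pics/w4.png",im);np.save("w4.npy",m,allow_pickle=True)
a=cv2.resize(im[120:320,170:390],None,fx=2.6,fy=2.6,interpolation=cv2.INTER_CUBIC)
cv2.imwrite("pics/w4c.png",a)
E
```

```text
[0.57541328 0.17351171 0.22618702] [[-0.9629, 0.27, 0.0015], [0.27, 0.9629, -0.0004], [-0.0015, 0.0, -1.0]] tool F [ 11.7  -6.5 -21.9] T tool [1.08 1.98 0.01]
```

View pics/w4c.png

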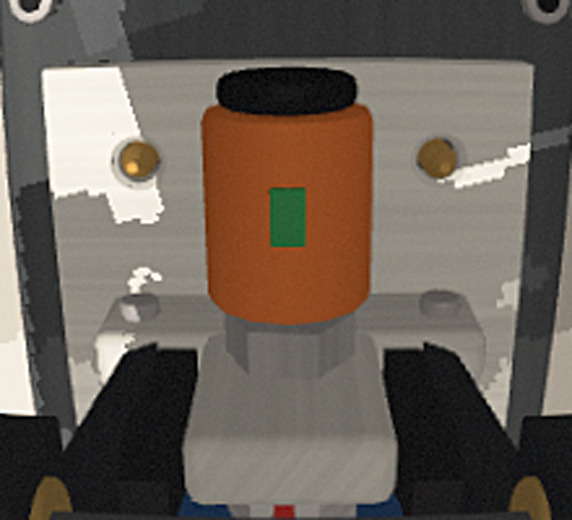

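The crop shows both pegs standing up through the foot holes (crop (138,160) and (437,158)). The right one sits left of its hole's centre, so the bracket is slightly too far to +y and, by the force, too far to +x. I'll unload, shift a little and press again.

Request:
drive_tool:
  steps: [0, 0, -2, 0, 0, 0, 0, 0, 0, -4, 0, 0, 0, 0, 0.5, -0.3, -4, 0, 0, 0, 0, 1, -0.6, -4, 0, 0, 0, 0, 1.3, -0.7, -3, 0, 0, 0, 0, 1.3, -0.7, -2, 0, 0, 0, 0, 1.3, -0.7, -1, 0, 0, 0, 0, 1.3, -0.7, 0, 0, 0, 0, 0, 1.3, -0.7, 0, 0, 0, 0, 0, 1.3, -0.7, 0, 0, 0, 0, 0]

```text
time_s: 8.63
ee_pos: [0.5742, 0.1732, 0.2262]
ee_rot: [0.136, 0.991, 0.0, 0.001]
contact_force: [-11.7, -2.9, 23.5]
gripper_width: 0.0359
```

```bash
python3 - <<'E'
from h import *
s=bot.observe();M=R.from_quat(s["ee_rot"]).as_matrix();print("tool F",(M.T@s["contact_force"]).round(1),"T tool",(M.T@s["wrist_torque"]).round(2))
E
```

```text
tool F [ 10.5  -5.9 -23.6] T tool [0.95 1.53 0.11]
```

Request:
drive_tool:
  steps: [0, 0, -1, 0, 0, 0, 0, 0, 0, -2, 0, 0, 0, 0, 0, 0, -3, 0, 0, 0, 0, 0, 0, -3.5, 0, 0, 0, 0, 0, 0, -3.5, 0, 0, 0, 10, 0, 0, -3.5, 0, 0, 0, 50, 0, 0, -3.5, 0, 0, 0, 60, 0, 0, -3.5, 0, 0, 0, 80, 0, 0, -3.5, 0, 0, 0, 80, 0, 0, -3.5, 0, 0, 0, 80]

```text
time_s: 9.47
ee_pos: [0.5739, 0.1731, 0.2262]
ee_rot: [0.136, 0.991, -0.0, -0.0]
contact_force: [0.2, -0.6, -0.2]
gripper_width: 0.0669
```

```bash
python3 - <<'E'
from h import *
s=bot.observe();M=R.from_quat(s["ee_rot"]).as_matrix();print(s["ee_pos"],s["gripper_width"],"tool F",(M.T@s["contact_force"]).round(1))
m=camera_model("wrist");im=camera("wrist");cv2.imwrite("pics/w5.png",im);np.save("w5.npy",m,allow_pickle=True)
a=cv2.resize(im[90:320,150:410],None,fx=2.3,fy=2.3,interpolation=cv2.INTER_CUBIC)
cv2.imwrite("pics/w5c.png",a)
E
```

```text
[0.57392566 0.17312215 0.22620192] 0.06687860748279881 tool F [-0.4 -0.5  0.2]
```

View pics/w5c.png

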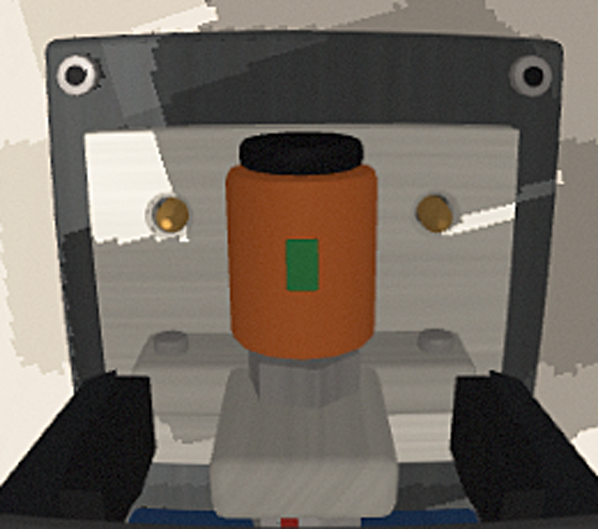

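The pegs stand in both holes and the foot looks parallel to the plate, but TCP height suggests it may sit about 3 mm high. I'll probe by closing the fingers and touching the tower's top (89 mm if seated), which also presses it down.

Request:
drive_tool:
  steps: [0, 0, -8, 0, 0, 0, 80, 0, 0, -24, 0, 0, 0, 80, 0, 0, -40, 0, 0, 0, 80, 0, 0, -46, 0, 0, 0, 80, 0, 0, -46, 0, 0, 0, 40, 0, 0, -46, 0, 0, 0, 0, 0, 0, -46, 0, 0, 0, 0, 0, 0, -46, 0, 0, 0, 0, 0, 0, -46, 0, 0, 0, 0, 0, 0, -46, 0, 0, 0, 0]

```text
time_s: 10.35
ee_pos: [0.5739, 0.1731, 0.2718]
ee_rot: [0.136, 0.991, -0.0, -0.0]
contact_force: [0.5, -0.9, -0.3]
gripper_width: 0.0327
```

```bash
python3 - <<'E'
from h import *
s=bot.observe();print(s["ee_pos"],s["gripper_width"],s["contact_force"])
m=camera_model("wrist");im=camera("wrist");cv2.imwrite("pics/w6.png",im);np.save("w6.npy",m,allow_pickle=True)
g=cv2.cvtColor(im,cv2.COLOR_BGR2HSV)
# brass tip spots + predicted tips, foot corners for seated / 3.5mm high
t=np.array([.575,.173]);y=-.2745;c,sn=np.cos(y),np.sin(y)
f=lambda a,b,z:np.array([t[0]+c*a-sn*b,t[1]+sn*a+c*b,z])
for b in((-.06,-.055,.022),(-.06,.055,.022),(-.06,-.055,.0255),(-.06,.055,.0255),(-.085,-.07,.012),(-.085,.07,.012),(-.038,.034,.029),(-.038,-.034,.029)):print(b,proj(m,f(*b),True).round(1))
k=cv2.inRange(g,(10,120,60),(35,255,255));n,l,st,cc=cv2.connectedComponentsWithStats(k)
for i in range(1,n):
    if 15<st[i,4]<400:print(st[i],cc[i].round(1))
a=cv2.resize(im[130:300,180:390],None,fx=3.5,fy=3.5,interpolation=cv2.INTER_CUBIC);cv2.imwrite("pics/w6c.png",a)
E
```

```text
[0.57393939 0.17311416 0.27175088] 0.032736701524092075 [ 0.47681235 -0.89826146 -0.33938034]
(-0.06, -0.055, 0.022) [205.6 140.2]
(-0.06, 0.055, 0.022) [358.1 140.5]
(-0.06, -0.055, 0.0255) [204.5 140.7]
(-0.06, 0.055, 0.0255) [359.2 141. ]
(-0.085, -0.07, 0.012) [188.4 106.9]
(-0.085, 0.07, 0.012) [375.3 107.3]
(-0.038, 0.034, 0.029) [330.  171.6]
(-0.038, -0.034, 0.029) [233.6 171.4]
[230 163  11  13  98] [235.  169.3]
[323 163  12  12 109] [327.9 168.8]
```

View pics/w6c.png

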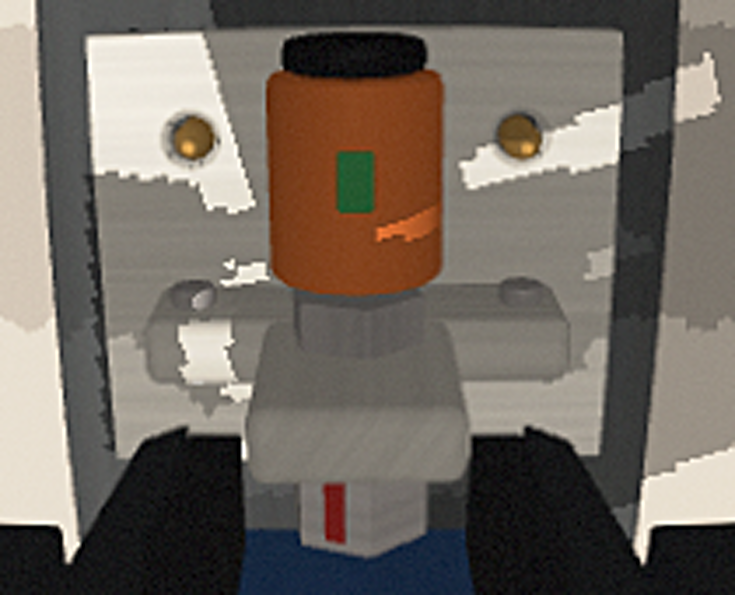

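Foot's rear corners at about (204.7,139.9) and (357.9,139.0). Their width of 153.2 px matches seated (152.5) better than 3.5 mm high (154.7), and the pegs sit nearly centred in the holes. Now the touch test.

Request:
drive_tool:
  steps: [0, 0, 0, 0, 0, 0, 0, 0, 0, 0, 0, 0, 0, 0, 0, 0, 4, 0, 0, 0, 0, 0, 0, 8, 0, 0, 0, 0, 0, 0, 12, 0, 0, 0, 0, 0, 0, 14, 0, 0, 0, 0, 0, 0, 16, 0, 0, 0, 0, 0, 0, 18, 0, 0, 0, 0, 0, 0, 18, 0, 0, 0, 0, 0, 0, 18, 0, 0, 0, 0]

```text
time_s: 11.23
ee_pos: [0.5739, 0.1731, 0.2554]
ee_rot: [0.136, 0.991, -0.0, 0.0]
contact_force: [-5.3, -1.6, 10.7]
gripper_width: 0.0004
```

Contact at TCP z 0.2554, so the fingertip is at 89.4 mm against 89 expected: the bracket is seated. Next I back off, open and go above the bolt head.

```bash
python3 - <<'E'
from h import *
m=np.load("w6.npy",allow_pickle=True).item()
t=np.array([.575,.173]);y=-.2745;c,sn=np.cos(y),np.sin(y)
def loc(P):d=P[:2]-t;return (c*d[0]+sn*d[1],-sn*d[0]+c*d[1])
for p,z in(((284.1,276),.068),((282.9,262),.089),((191/3.5+180,137/3.5+130),.022),((519/3.5+180,135/3.5+130),.022)):print(np.round(loc(onz(m,p,z,True)),4))
print(rel(tgt(t[0]+c*.024,t[1]+sn*.024,.285-.147,y)))
E
```

```text
[0.023  0.0015]
[0.0021 0.0006]
[-0.0384 -0.0343]
[-0.0389  0.0337]
(array([-25.1,   0.1, -29.6]), array([-0.0001,  0.0005,  0.0009]))
```

Request:
drive_tool:
  steps: [0, 0, -8, 0, 0, 0, 0, 0, 0, -22, 0, 0, 0, 0, 0, 0, -32, 0, 0, 0, 30, -6, 0, -32, 0, 0, 0, 65, -16, 0, -32, 0, 0, 0, 65, -23, 0, -32, 0, 0, 0, 65, -25, 0, -32, 0, 0, 0, 65, -25, 0, -32, 0, 0, 0, 65, -25, 0, -32, 0, 0, 0, 65, -25, 0, -32, 0, 0, 0, 65]

```text
time_s: 12.07
ee_pos: [0.5978, 0.1664, 0.286]
ee_rot: [0.136, 0.991, -0.0, -0.0]
contact_force: [-0.4, 0.3, -1.0]
gripper_width: 0.0517
```

```bash
python3 - <<'E'
from h import *
t=np.array([.575,.173]);y=-.2745;c,sn=np.cos(y),np.sin(y)
print(rel(tgt(t[0]+c*.024,t[1]+sn*.024,.06,y)),bot.observe()["gripper_width"])
E
```

```text
(array([-0.3,  0.1, 79. ]), array([-0.0001, -0.0005,  0.0008])) 0.05165204219633809
```

Descend 79 mm into the gap, still open.

Request:
drive_tool:
  steps: [0, 0, 6, 0, 0, 0, 65, 0, 0, 18, 0, 0, 0, 65, 0, 0, 30, 0, 0, 0, 65, 0, 0, 42, 0, 0, 0, 65, 0, 0, 54, 0, 0, 0, 65, 0, 0, 64, 0, 0, 0, 65, 0, 0, 72, 0, 0, 0, 65, 0, 0, 77, 0, 0, 0, 65, 0, 0, 79, 0, 0, 0, 65, 0, 0, 79, 0, 0, 0, 65]

```text
time_s: 12.9
ee_pos: [0.5981, 0.1664, 0.2069]
ee_rot: [0.136, 0.991, -0.0, -0.0]
contact_force: [-0.4, 0.7, 0.0]
gripper_width: 0.0573
```

Request:
drive_tool:
  steps: [0, 0, 0, 0, 0, 0, 50, 0, 0, 0, 0, 0, 0, 40, 0, 0, 0, 0, 0, 0, 34, 0, 0, 0, 0, 0, 0, 28, 0, 0, 0, 0, 0, 0, 20, 0, 0, 0, 0, 0, 0, 0, 0, 0, 0, 0, 0, 0, 0, 0, 0, 0, 0, 0, 0, 0, 0, 0, 0, 0, 0, 0, 0, 0, 0, 0, 0, 0, 0, 0]

```text
time_s: 13.73
ee_pos: [0.5981, 0.1664, 0.2075]
ee_rot: [0.136, 0.991, 0.0, 0.0]
contact_force: [-0.9, -0.1, 2.5]
gripper_width: 0.0241
```

Request:
drive_tool:
  steps: [0, 0, 0, 0, 0, 0, 0, 0, 0, 0, 0, 0, 0, 0, 0, 0, 0, 0, 0, 0, 0, 0, 0, 0, 0, 0, 0, 0, 0, 0, 0, 0, 0, 0, 0, 0, 0, 0, 0, 0, 0, 0, 0, 0, 0, 0, 0, 0, 0, 0, 0, 0, 0, 0, 0, 0, 0, 0, 0, 0, 0, 0, 0, 0, 0, 0, 0, 0, 0, 0]

```text
time_s: 14.57
ee_pos: [0.5981, 0.1664, 0.2074]
ee_rot: [0.136, 0.991, 0.0, 0.0]
contact_force: [0.0, 0.3, 4.9]
gripper_width: 0.0242
```

```bash
python3 - <<'E'
from h import *
s=bot.observe();print(s["ee_pos"],s["gripper_width"],s["contact_force"],s["wrist_torque"])
m=camera_model("wrist");im=camera("wrist");cv2.imwrite("pics/w7.png",im)
t=np.array([.575,.173]);y=-.2745;c,sn=np.cos(y),np.sin(y)
f=lambda a,b,z:np.array([t[0]+c*a-sn*b,t[1]+sn*a+c*b,z])
for b in((-.06,-.055,.022),(-.06,.055,.022),(-.085,-.07,.012),(-.085,.07,.012)):print(b,proj(m,f(*b),True).round(1))
E
```

```text
[0.59809909 0.16635974 0.20738002] 0.02418861489821382 [0.0199532  0.25589672 4.89290499] [ 0.12992804 -0.00214382  0.07857013]
(-0.06, -0.055, 0.022) [176.4 104.8]
(-0.06, 0.055, 0.022) [387.4 105.3]
(-0.085, -0.07, 0.012) [156.3  63.3]
(-0.085, 0.07, 0.012) [407.5  63.9]
```

View pics/w7.png

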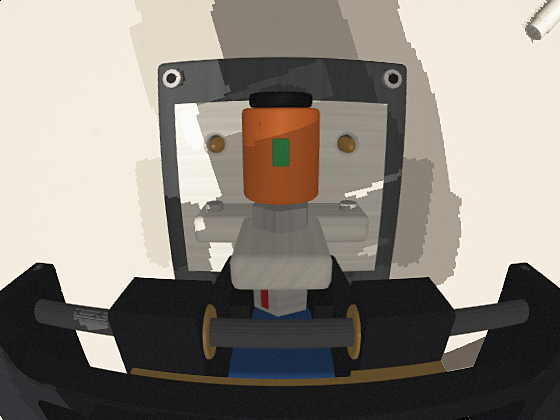

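The hex head is held at 24.2 mm opening (its across-flats size). The foot corners at about (175,103) and (388,104) match the seated prediction, and the grip pushes slightly down (about 5 N). Handing in.

```bash
python3 - <<'E'
from station import bot,order
s=bot.observe();print(s["time_s"],s["gripper_width"],s["contact_force"])
print(order.hand_in())
E
```

```text
14.6167 0.023961520169113598 [-0.384715    0.11438852  5.39916915]
the job is handed in; nothing more can be done
None
```

I set the bracket on both pegs with the bolt head towards the blue plate and let go of it. I then gripped the bolt head from above in the gap and handed in at 14.6 s, still holding it. The interface reports no verdict.

**Bolt grip:** the fingers hold a steady 24.0–24.2 mm, which matches the head's 24 mm across flats. I did not measure the bolt's speed directly; that it has stopped is inferred from this steady width. The tool presses down about 5 N, so it is not lifting the bracket.

**Seating:** a touch on the tower's top found it at 89.4 mm against 89 mm expected. In the last picture the foot's rear corners were within about 1.5 px of where they should be when seated.

**One disagreement:** when I lowered the bracket onto the pegs, contact came about 3.5 mm higher than I expected from the grip height. It carried some sideways force, and a small shift and second press did not change it. The touch test and the pictures afterwards say the bracket is fully down; my best guess is that it had shifted in the grip during the lift.

**Bystanders:** I saw no contact with the vial, loupe or sample, and all moves kept well clear of them. I did not take a final overview picture to confirm it.

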